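# Scrape the wax chips off the cold plate

## Robot

A 6-joint arm with a two-finger parallel gripper is mounted at the origin on a cart in front of the work surface, level with it; the furniture and walls round the work are solid. World frame = base frame: x ahead of the robot, y to its left, z up, the work surface at z = 0. Lengths are in m, angles in rad, forces in N, time in s.
With the tool pointing down it reaches from about 0.35 to 0.975 m from the base axis. Payload 4.9 kg.
Tool frame: the origin (TCP) lies midway between the tips of the shut fingers; the grasp point (between the pads) lies 19 mm behind it; z points along the fingers, y is the direction in which the jaws open and shut (so a half turn about z gives the same grasp; the last joint's range is limited). The gripper opens to 85 mm and grips with 20 to 120 N. Pads are 22 mm wide; open, the fingers measure 114 mm over their backs; the gripper's body (76 mm by 85 mm) begins 54 mm behind the grasp point. The pads swing forward as they close: fully open they stand 13 mm farther back than shut.
Start: joints at [1.134, 0.053, 1.613, -0, 1.476, -0.119], TCP at [0.195, 0.594, 0.231] pointing down, gripper open.
Joint ranges: [-3.01, 3.01], [-1.01, 2.22], [0.06, 2.58], [-1.02, 4.17], [0.09, 2.62], [-3.14, 3.14]. Speed limits (rad/s): [2.57, 2.57, 3.14, 3.14, 3.14, 3.14].

## Interface

Orientations are given as a rotation vector (axis times angle).
In Python, from station import ctrl gives the robot as it stands.
- The arm moves only by the shell command python3 -m jog 'ROWS' [FORCE]. ROWS is JSON, one flat list of numbers, 7 for each row, row after row: the opening, from 0 (shut) to 1 (fully open), then the shift along the tool's x, y, z in m, then the turn, a rotation vector about the tool's x, y, z in degrees. A call has 1 to 10 rows; each row shifts and turns the commanded pose from where the row before left it, along the tool's axes as they then stand; what a row does not reach is not made up. A row lasts 1/8 s, in which the tool goes at most 62.5 mm and 10.7 degrees, less where a joint would pass 70% of its speed; a pose out of reach is approached as far as the arm can. A call with a gripper value outside its range is refused whole. The fingers move at their own pace and stop on an object; FORCE is the grip in N (left out, the last holds). Time passes only in rows, so rows that do not move let the fingers close. It gives the time, the measured TCP pose, the force and the opening at its end, in the units of the state.
- ctrl.get_obs(): the state, without advancing time (a new reading comes with each control period).
- ctrl.get_image(name): name is "side" or "top" or "wrist"; returns a dict with "image" (420x560x3 uint8, blue, green, red), "camera_matrix" (3x3 intrinsics, pixels), "rvec" (rotation vector, rad) and "tvec" (3), from world to camera coordinates, as OpenCV has them; the wrist camera has in their place "mount" (4x4, takes a point from camera to tool coordinates, whose origin is the TCP and whose axes are the flange's). Camera axes: x right, y down, z forward; pixel columns grow to the right and rows downward; lengths in m; the calibration is good to about 2 mm. A picture is of the moment at which its call begins: read the wrist's pose just before it. There is no depth.
- ctrl.finish_job(): hands the job in, once; it reports no verdict.
Trained networks look in a picture, given as the dict that the camera call returned (one of the last four; its "shot" number tells which), for a name from the list of things; names that differ only in an ending like _2 or _b are one class to them, and where a whole thing is asked for, a point or a joint stands for the part that bears it (a point fixed in the world has none). Each returns a list of dicts, best first, with "p" (0 to 1); they miss things now and then, are a little off and sometimes report something else, mostly with a low value. They report only what shows in the picture. A call takes as long as a camera call.
- ctrl.boxes_of(target, picture): "box" ([centre column, centre row, width, height] in pixels, round what is visible of it).
The state is a dict: "t": time; "q": joint angles; "dq": joint speeds; "effort": joint torques, N m; "tool_pos": TCP position; "tool_rot": TCP orientation; "contact_force": force on the tool from outside, world axes, zero at the start; "wrist_torque": the same for the moment, N m; "opening": finger opening in m.
Only numpy, scipy, OpenCV 4.12 (cv2) and the standard library are available. Lean on these libraries where they do the work, as an engineer would, in place of code of your own. Each camera call takes 0.05 s, during which the arm holds its last target. There are 200 camera calls.

## Task

Two loose chips of hard wax lie on the steel cold plate. Take the scraper block by its upright wooden grip and wipe both chips off the far end of the plate into the scrap tray there, pushing them with the scraper only: do not touch the chips with the gripper. Then stand the scraper upright on the bare black worktop, clear of the plate and tray, and let go.

Things in the scene. Friction and masses are not known exactly. Their poses are not given: they have to be found in the camera images.
- cold_plate: Fixed cold plate: flat rimless steel top 180 mm along x (-90 to +90) by 140 along y, 30 mm above the worktop. Grey open tray at its +x end (x +90 to +175, 140 wide): floor 4 mm, sides 24 mm, end wall 26 mm above the worktop, walls 4 mm thick. Origin on the worktop under the centre of the steel top; +x points along the plate to the tray, roughly away from the robot; z up.
- scraper_grip (a point): Scraper on the worktop: straight white block with black rubber foot, 120 mm along y, 24 along x, 20 high; on its middle an upright wooden grip 70 mm along y, 22 thick along x, its top 70 mm above the flat underside. Both faces alike, about 160 g. This point: in the grip on its centre line, 45 mm above the underside; pinch it from above across the 22 mm (along x). z up.
- chip_a: Loose white chip of hard wax, 22 x 16 x 9 mm, about 12 g, lying flat on the steel top. Origin at the centre of its underside; z up.
- chip_b: Loose white chip of hard wax, 18 x 18 x 9 mm, about 12 g, lying flat on the steel top. Origin at the centre of its underside; z up.

How it is judged:
On the way, in this order (a step that is already met when the one before it is completed fails the run):
1. the scraper is brought down to the steel top (x of scraper_grip in the frame of cold_plate between -0.12 and 0.1 m and y of scraper_grip in the frame of cold_plate between -0.07 and 0.07 m and z of scraper_grip in the frame of cold_plate between 0.065 and 0.09 m), for 0.1 s.
2. both chips are in the scrap tray (x of chip_a in the frame of cold_plate between 0.09 and 0.175 m and y of chip_a in the frame of cold_plate between -0.07 and 0.07 m and z of each of chip_a, chip_b in the frame of cold_plate below 0.024 m and x of chip_b in the frame of cold_plate between 0.09 and 0.175 m and y of chip_b in the frame of cold_plate between -0.07 and 0.07 m), for 0.1 s.
At the end, for the whole second after the job is handed in: Both chips lie at rest in the scrap tray (inside its outline, their origins less than 24 mm above the worktop); the scraper stands on the worktop outside the outline of plate and tray, upright within 10 degrees, its grip point 45 mm high within 8 mm, released (all of step 2 and angle between scraper_grip's own z axis and vertical below 0.17 rad and height (world z) of scraper_grip between 0.037 and 0.053 m and (x of scraper_grip in the frame of cold_plate below -0.09 m or x of scraper_grip in the frame of cold_plate above 0.175 m or y of scraper_grip in the frame of cold_plate above 0.07 m or y of scraper_grip in the frame of cold_plate below -0.07 m) and linear speed of each of chip_a, chip_b below 0.02 m/s); the robot touches nothing.
It fails at once if the gripper or arm touches a chip (contact force between any of the fingers, the arm and chip_a above 0.3 N or contact force between any of the fingers, the arm and chip_b above 0.3 N).
It also fails if it takes over 54 s, if anything falls off the work surface, if the arm or the gripper's body presses on something with over 40 N, if the wrist force passes 120 N, or if a joint passes its speed limit or range.

## Working session

There is one attempt and no reset: what is moved stays moved. The work goes in short steps, Python scripts to look and compute and a shell command to move; the robot and the scene stay as the last step left them, time stands still between calls to the robot, and variables do not carry over. Pictures are saved under pics/ and viewed, about 8 in all and at most 12, crops included, and the job is handed in when it is done.

```bash
mkdir -p pics
cat > h.py <<'E'
import numpy as np,cv2
from station import ctrl
def cam(p):
    R=cv2.Rodrigues(np.array(p["rvec"],float))[0];return R,np.array(p["tvec"],float).ravel(),np.array(p["camera_matrix"],float)
def ray(p,uv,z):
    R,t,K=cam(p);d=R.T@np.linalg.inv(K)@np.array([uv[0],uv[1],1.]);c=-R.T@t
    return c+d*(z-c[2])/d[2]
def proj(p,X):
    R,t,K=cam(p);x=(np.atleast_2d(X)@R.T+t)@K.T;return x[:,:2]/x[:,2:]
E
python3 - <<'E'
from h import *
o=ctrl.get_obs();print(o["t"],o["tool_pos"],o["tool_rot"],o["opening"])
for n in("top","side"):
    p=ctrl.get_image(n);cv2.imwrite(f"pics/{n}0.png",p["image"])
    for k in("cold_plate","scraper_grip","chip_a"):
        for b in ctrl.boxes_of(k,p)[:4]: print(n,k,round(b["p"],2),np.round(b["box"],1))
E
```

```text
0.0 [0.19504    0.59312716 0.23003408] [-0.49697085 -3.10145738  0.00316109] 0.08558194172505217
top cold_plate 0.97 [181.8 199.6  71.7 115.3]
top scraper_grip 0.64 [348.8 262.1  50.9   9.5]
top chip_a 0.61 [175.1 196.9  11.1  14.5]
top chip_a 0.39 [194.4 219.1   8.5   7. ]
side cold_plate 0.68 [275.5 308.9 147.3  83.1]
side scraper_grip 0.69 [327.8 179.1  13.7  43. ]
```

View pics/top0.png

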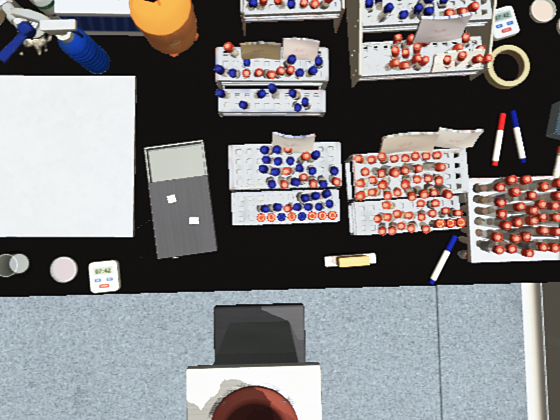

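View pics/side0.png

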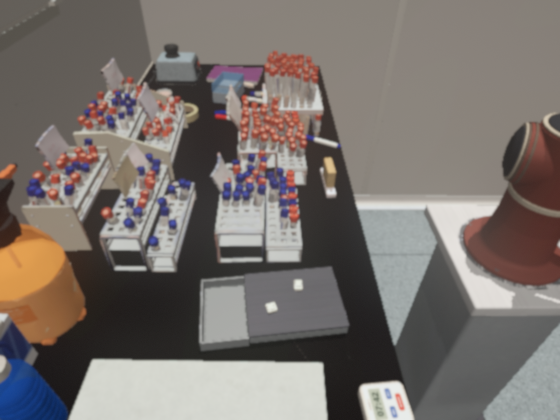

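The top view shows the plate and tray at columns 145–217, rows 142–258, with the tray at the far end. The chips are at (171,198) and (194,221), and the scraper is at (350,261). The side view shows the same layout. Next I'll take finer crops and measure.

Run:
```python
from h import *
p=ctrl.get_image("top");im=p["image"]
a=cv2.resize(im[130:270,130:230],None,fx=4,fy=4,interpolation=cv2.INTER_CUBIC)
b=cv2.resize(im[240:280,310:390],None,fx=5,fy=5,interpolation=cv2.INTER_CUBIC)
s=ctrl.get_image("side");c=cv2.resize(s["image"][145:205,300:360],None,fx=5,fy=5,interpolation=cv2.INTER_CUBIC)
W=np.zeros((600,800,3),np.uint8);W[:560,:400]=a;W[:200,400:800]=b;W[210:510,400:700]=c
cv2.imwrite("pics/crop.png",W)
R,t,K=cam(p);print("cam",-R.T@t); R,t,K=cam(s);print("side cam",-R.T@t)
for uv,z in(((181,200),.03),((171,198),.039),((194,221),.039),((349,262),.07),((327,261),.02),((375,258),.02),((255,400),0)):print(uv,ray(p,uv,z).round(3))
print(proj(p,[.195,.594,.23]))
g=im[:,:,0].astype(int)
# white chip centroids
m=(im.min(2)>200).astype(np.uint8);m[:,:155]=0;m[:,210:]=0;m[:182]=0;m[255:]=0
n,l,st,ce=cv2.connectedComponentsWithStats(m);print(st[1:],ce[1:])
for q in ce[1:]:print(ray(p,q,.039).round(4))
```

```text
cam [ 0.48498184 -0.0421685   1.11654063]
side cam [0.55583873 0.60007892 0.63300878]
(181, 200) [0.55  0.157 0.03 ]
(171, 198) [0.555 0.178 0.039]
(194, 221) [0.5   0.126 0.039]
(349, 262) [ 0.398 -0.226  0.07 ]
(327, 261) [ 0.398 -0.182  0.02 ]
(375, 258) [ 0.402 -0.296  0.02 ]
(255, 400) [ 0.073 -0.004  0.   ]
[[-70.13470579 390.02344389]]
[[167 195   9   8  59]
 [189 217  10   7  66]] [[171.06779661 198.50847458]
 [193.36363636 220.10606061]]
[0.5537 0.1783 0.039 ]
[0.5022 0.1275 0.039 ]
```

View pics/crop.png

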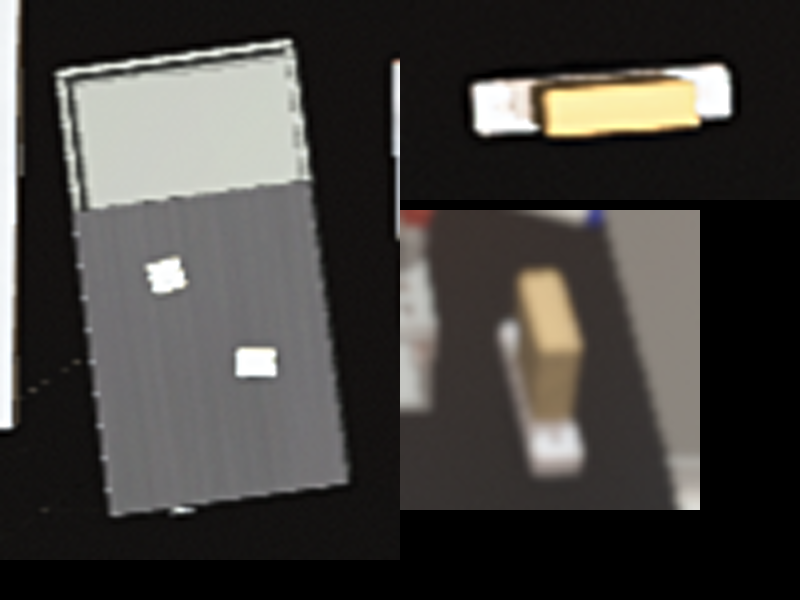

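The enlarged crop gives the steel-top corners at (78,211), (311,182), (349,481) and (111,516). The grip-top corners are at about (546,92), (692,82), (698,126) and (550,136). I'll fit rigid poses to these.

Run:
```python
from h import *
from scipy.optimize import least_squares
p=ctrl.get_image("top")
f=lambda v,s,o:np.c_[(v[:,0]+.5)/s-.5+o[0],(v[:,1]+.5)/s-.5+o[1]]
def fit(uv,loc,z,x0):
    def P(x):
        c,s=np.cos(x[2]),np.sin(x[2]);return np.c_[loc@np.array([[c,s],[-s,c]])+x[:2],np.full(len(loc),z)]
    r=least_squares(lambda x:(proj(p,P(x))-uv).ravel(),x0);print(r.x.round(4),np.degrees(r.x[2]).round(2),r.fun.round(1));return r.x
pl=fit(f(np.array([[78,211],[311,182],[349,481],[111,516.]]),4,(130,130)),np.array([[.09,.07],[.09,-.07],[-.09,-.07],[-.09,.07]]),.03,[.52,.15,0])
sc=fit(f(np.array([[146,92],[292,82],[298,126],[150,136.]]),5,(310,240)),np.array([[.011,.035],[.011,-.035],[-.011,-.035],[-.011,.035]]),.07,[.4,-.22,0])
c,s=np.cos(pl[2]),np.sin(pl[2]);R=np.array([[c,-s],[s,c]])
for q in((.5537,.1783),(.5022,.1275),sc[:2]):print("in plate",((np.array(q)-pl[:2])@R).round(4))
for l in((-.11,0),(.07,0),(-.13,.0),(-.13,-.05)):print(l,(pl[:2]+R@np.array(l)).round(4))
o=ctrl.get_obs();print(cv2.Rodrigues(o["tool_rot"])[0].round(3))
```

```text
[0.5117 0.1537 0.1031] 5.91 [-0.7 -0.2  0.3 -0.6  0.3  0.8  0.1 -0.1]
[ 0.3992 -0.2368  0.0439] 2.51 [-0.7 -0.4  1.  -0.6  0.5  0.4 -0.8  0.6]
in plate [0.0443 0.0202]
in plate [-0.0122 -0.0251]
in plate [-0.1521 -0.3768]
(-0.11, 0) [0.4023 0.1424]
(0.07, 0) [0.5814 0.1609]
(-0.13, 0.0) [0.3824 0.1403]
(-0.13, -0.05) [0.3876 0.0906]
[[-0.95   0.312 -0.   ]
 [ 0.312  0.95   0.   ]
 [ 0.     0.    -1.   ]]
```

```bash
python3 -m jog '[1,0,0,0,0,0,9.9, 1,0,0,0,0,0,9.9, 1,0,0,0,0,0,9.9, 1,0,0,0,0,0,9.9, 1,0,0,0,0,0,9.9, 1,0,0,0,0,0,9.9, 1,0,0,0,0,0,9.9]' && python3 -m jog '[1,-0.057,0.021,0,0,0,0, 1,-0.057,0.021,0,0,0,0, 1,-0.057,0.021,0,0,0,0, 1,-0.057,0.021,0,0,0,0, 1,-0.057,0.021,0,0,0,0, 1,-0.057,0.021,0,0,0,0, 1,-0.057,0.021,0,0,0,0]' && python3 -m jog '[1,-0.055,0.0025,0,0,0,0, 1,-0.055,0.0025,0,0,0,0, 1,-0.055,0.0025,0,0,0,0, 1,-0.055,0.0025,0,0,0,0, 1,-0.055,0.0025,0,0,0,0, 1,-0.055,0.0025,0,0,0,0, 1,-0.055,0.0025,0,0,0,0, 1,-0.055,0.0025,0,0,0,0, 1,0,0,0,0,0,0]'
```

```text
t: 1.42
tool_pos: [0.1953, 0.5937, 0.2314]
tool_rot: [-2.179, -2.263, -0.0]
contact_force: [-1.4, 0.3, -0.2]
opening: 0.0854
t: 2.3
tool_pos: [0.3599, 0.1997, 0.2317]
tool_rot: [2.171, 2.269, 0.002]
contact_force: [0.9, -0.1, -0.3]
opening: 0.0855
t: 3.42
tool_pos: [0.3982, -0.2401, 0.2312]
tool_rot: [-2.178, -2.264, 0.001]
contact_force: [0.0, 0.5, 0.0]
opening: 0.085
```

```bash
cat >> h.py <<'E'
def wrist():
    o=ctrl.get_obs();p=ctrl.get_image("wrist");T=np.eye(4);T[:3,:3]=cv2.Rodrigues(np.array(o["tool_rot"]))[0];T[:3,3]=o["tool_pos"]
    C=np.linalg.inv(T@np.array(p["mount"]));p["rvec"]=cv2.Rodrigues(C[:3,:3])[0];p["tvec"]=C[:3,3];return o,p
E
python3 - <<'E'
from h import *
o,p=wrist();im=p["image"];cv2.imwrite("pics/w1.png",im)
print(o["tool_pos"],ctrl.boxes_of("scraper_grip",p)[:2])
c,s=np.cos(.0439),np.sin(.0439)
L=np.array([[.011,.035],[.011,-.035],[-.011,-.035],[-.011,.035]])@np.array([[c,s],[-s,c]])+[.3992,-.2368]
print(proj(p,np.c_[L,np.full(4,.07)]).round(0).tolist())
E
```

```text
[ 0.39821432 -0.24008391  0.23121485] [{'box': [278.5, 173.2, 25.0, 95.4], 'p': 0.55}]
[[290.0, 152.0], [290.0, 216.0], [270.0, 216.0], [269.0, 152.0]]
```

View pics/w1.png

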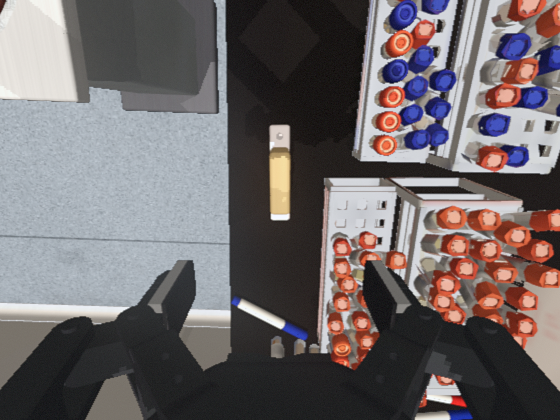

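The wrist view shows the grip top at columns 270–290, rows 150–214, within 2 px of the prediction. A rack edge at column 322 is close by, so I'll descend with the fingers only partly open.

```bash
python3 -m jog '[0.55,0.005,0.001,0.03,0,0,0, 0.55,0,0,0.03,0,0,0, 0.55,0,0,0.02,0,0,0, 0.55,0,0,0,0,0,0, 0.55,0,0,0,0,0,0]' 60
python3 - <<'E'
from h import *
o,p=wrist();im=p["image"];cv2.imwrite("pics/w2.png",im)
print(o["tool_pos"],o["opening"],ctrl.boxes_of("scraper_grip",p)[:2])
c,s=np.cos(.0439),np.sin(.0439)
L=np.array([[.011,.035],[.011,-.035],[-.011,-.035],[-.011,.035]])@np.array([[c,s],[-s,c]])+[.3992,-.2355]
print(proj(p,np.c_[L,np.full(4,.07)]).round(0).tolist())
E
```

```text
t: 4.15
tool_pos: [0.4, -0.2318, 0.1525]
tool_rot: [2.17, 2.269, 0.0]
contact_force: [-0.2, -0.5, 0.6]
opening: 0.047
[ 0.40000147 -0.23183432  0.15251701] 0.046970586842277964 [{'box': [276.9, 198.9, 30.6, 116.5], 'p': 0.72}]
[[291.0, 175.0], [290.0, 255.0], [264.0, 255.0], [263.0, 175.0]]
```

View pics/w2.png

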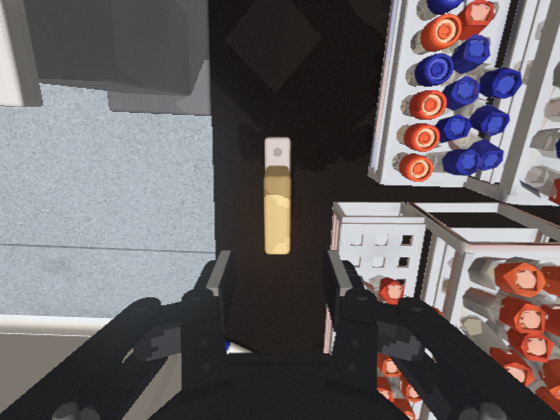

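The grip top spans columns 264–291, as predicted, and the fingers clear both the grip and the rack. I'll descend and grip.

```bash
python3 -m jog '[0.55,-0.002,-0.001,0.03,0,0,0, 0.55,0,0,0.03,0,0,0, 0.55,0,0,0.03,0,0,0, 0.55,0,0,0.02,0,0,0, 0.55,0,0,0.014,0,0,0, 0.55,0,0,0,0,0,0, 0.55,0,0,0,0,0,0]' && python3 -m jog '[0,0,0,0,0,0,0, 0,0,0,0,0,0,0, 0,0,0,0,0,0,0, 0,0,0,0,0,0,0, 0,0,0,0,0,0,0, 0,0,0,0,0,0,0]' 80
```

```text
t: 5.12
tool_pos: [0.3992, -0.2349, 0.0284]
tool_rot: [2.171, 2.268, 0.0]
contact_force: [-0.2, 0.4, 0.5]
opening: 0.0468
t: 5.88
tool_pos: [0.3992, -0.2349, 0.0284]
tool_rot: [2.171, 2.268, 0.0]
contact_force: [-1.1, 0.4, 6.8]
opening: 0.0212
```

```bash
python3 -m jog '[0,0,0,-0.01,0,0,0, 0,0,0,-0.03,0,0,0, 0,0,0,-0.05,0,0,0, 0,0,0,-0.05,0,0,0, 0,0,0,-0.04,0,0,0, 0,0,0,0,0,0,0]' && python3 -m jog '[0,0.02,0.003,0,0,0,0, 0,0.048,0.007,0,0,0,0, 0,0.052,0.007,0,0,0,0, 0,0.052,0.008,0,0,0,0, 0,0.052,0.008,0,0,0,0, 0,0.052,0.007,0,0,0,0, 0,0.048,0.007,0,0,0,0, 0,0.037,0.005,0,0,0,0, 0,0.018,0.002,0,0,0,-3.4, 0,0,0,0,0,0,0]'
python3 - <<'E'
from h import *
o,p=wrist();cv2.imwrite("pics/w3.png",p["image"]);T=cv2.Rodrigues(np.array(o["tool_rot"]))[0];print(o["tool_pos"],T.round(3),o["opening"])
pos=np.array(o["tool_pos"])
print("shift in tool",(T.T@(np.array([.4371,.1460,.0584])-pos)).round(4))
pl=np.array([.5117,.1537]);c,s=np.cos(.1031),np.sin(.1031);R=np.array([[c,-s],[s,c]])
w=np.c_[np.array([[.09,.07],[.09,-.07],[-.09,-.07],[-.09,.07]])@R.T+pl,np.full(4,.03)]
print("plate px",proj(p,w).round(0).tolist())
print("chips",proj(p,[[.5537,.1783,.039],[.5022,.1275,.039]]).round(0).tolist())
E
```

```text
t: 6.62
tool_pos: [0.4, -0.2355, 0.2115]
tool_rot: [2.167, 2.264, 0.001]
contact_force: [-0.1, -0.5, 0.2]
opening: 0.021
t: 7.88
tool_pos: [0.4346, 0.1474, 0.205]
tool_rot: [-2.1, -2.333, 0.005]
contact_force: [-0.1, 0.0, -1.0]
opening: 0.0213
[0.43460005 0.14743651 0.20502982] [[-0.105  0.995 -0.004]
 [ 0.995  0.105 -0.001]
 [-0.    -0.004 -1.   ]] 0.021275601858946776
shift in tool [-0.0016  0.0029  0.1466]
plate px [[440.0, 122.0], [419.0, 244.0], [268.0, 243.0], [267.0, 122.0]]
chips [[393.0, 171.0], [337.0, 210.0]]
```

View pics/w3.png

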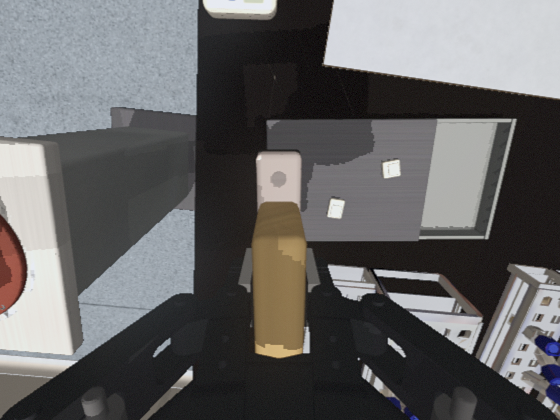

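The held scraper is upright, and the plate edge (columns 267–438) and chips (391,169) and (336,208) match the prediction within 2 px. I'll lower it onto the steel behind the chips.

```bash
python3 -m jog '[0,-0.001,0.003,0.03,0,0,0, 0,0,0,0.04,0,0,0, 0,0,0,0.035,0,0,0, 0,0,0,0.02,0,0,0, 0,0,0,0.01,0,0,0, 0,0,0,0.008,0,0,0, 0,0,0,0,0,0,0, 0,0,0,0,0,0,0]' && python3 -m jog '[0,0,0,0.002,0,0,0, 0,0,0,0,0,0,0, 0,0,0,0,0,0,0]'
```

```text
t: 8.93
tool_pos: [0.4397, 0.1461, 0.0652]
tool_rot: [2.104, 2.332, 0.002]
contact_force: [-0.1, 0.5, -0.3]
opening: 0.0208
t: 9.3
tool_pos: [0.4391, 0.1461, 0.0624]
tool_rot: [2.104, 2.333, 0.0]
contact_force: [0.1, -0.7, -1.0]
opening: 0.0213
```

```bash
python3 -m jog '[0,0,0,0.002,0,0,0, 0,0,0,0,0,0,0]' && python3 -m jog '[0,0,0,0.0015,0,0,0, 0,0,0,0,0,0,0]' && python3 -m jog '[0,0,0,0.001,0,0,0, 0,0,0,0,0,0,0]'
```

```text
t: 9.55
tool_pos: [0.4388, 0.146, 0.06]
tool_rot: [-2.104, -2.332, 0.001]
contact_force: [-0.3, 0.9, -1.4]
opening: 0.0212
t: 9.8
tool_pos: [0.4389, 0.146, 0.0586]
tool_rot: [-2.104, -2.332, 0.0]
contact_force: [-0.2, -0.1, -1.1]
opening: 0.0213
t: 10.05
tool_pos: [0.4393, 0.1461, 0.0585]
tool_rot: [2.104, 2.333, 0.0]
contact_force: [-2.7, 0.0, 4.9]
opening: 0.0209
```

```bash
python3 -m jog '[0,0,0.006,0,0,0,0, 0,0,0.01,0,0,0,0, 0,0,0.01,0,0,0,0, 0,0,0.01,0,0,0,0, 0,0,0.01,0,0,0,0, 0,0,0.01,0,0,0,0, 0,0,0.01,0,0,0,0, 0,0,0.01,0,0,0,0, 0,0,0.01,0,0,0,0, 0,0,0.006,0,0,0,0]'
python3 - <<'E'
from h import *
o,p=wrist();cv2.imwrite("pics/w4.png",p["image"])
pl=np.array([.5117,.1537]);c,s=np.cos(.1031),np.sin(.1031);R=np.array([[c,-s],[s,c]])
print((np.array(o["tool_pos"][:2])-pl)@R)
E
```

```text
t: 11.3
tool_pos: [0.5311, 0.1555, 0.0584]
tool_rot: [-2.104, -2.332, 0.001]
contact_force: [-3.6, -0.3, 6.5]
opening: 0.0212
[ 0.01952333 -0.00021926]
```

View pics/w4.png

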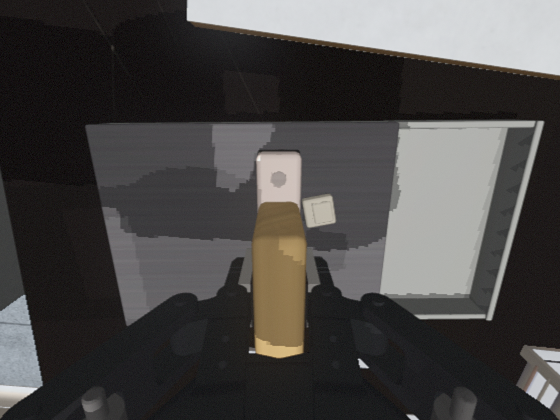

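Chip (320,211) is riding against the scraper face and the other is hidden below the finger. The force is low, so I'll keep pushing.

```bash
python3 -m jog '[0,0,0.006,0,0,0,0, 0,0,0.01,0,0,0,0, 0,0,0.01,0,0,0,0, 0,0,0.01,0,0,0,0, 0,0,0.01,0,0,0,0, 0,0,0.01,0,0,0,0, 0,0,0.01,0,0,0,0, 0,0,0.008,0,0,0,0, 0,0,0.007,0,0,0,0, 0,0,0.003,0,0,0,0]'; python3 -m jog '[0,0,0,0,0,0,0, 0,0,0,0,0,0,0, 0,0,-0.01,0,0,0,0, 0,0,-0.01,0,0,0,0, 0,0,-0.01,-0.01,0,0,0, 0,0,-0.01,-0.03,0,0,0, 0,0,0,-0.05,0,0,0, 0,0,0,-0.05,0,0,0, 0,0,0,0,0,0,0]'
python3 - <<'E'
from h import *
p=ctrl.get_image("side");print([(round(b["p"],2),np.round(b["box"])) for b in ctrl.boxes_of("chip_a",p)])
t=ctrl.get_image("top");print([(round(b["p"],2),np.round(b["box"])) for b in ctrl.boxes_of("chip_a",t)])
a=cv2.resize(p["image"][230:370,170:370],None,fx=4,fy=4)[:, :800];cv2.imwrite("pics/s5.png",a)
b=cv2.resize(t["image"][120:270,120:240],None,fx=4,fy=4);cv2.imwrite("pics/t5.png",b)
E
```

```text
t: 12.6
tool_pos: [0.6145, 0.1641, 0.0574]
tool_rot: [2.104, 2.332, 0.001]
contact_force: [0.6, -0.5, -2.0]
opening: 0.021
t: 13.72
tool_pos: [0.5766, 0.1605, 0.2044]
tool_rot: [2.1, 2.328, 0.013]
contact_force: [0.6, 0.0, -0.5]
opening: 0.0212
[(0.63, array([233., 319.,   6.,  10.]))]
[(0.39, array([174., 170.,  10.,  12.]))]
```

View pics/s5.png

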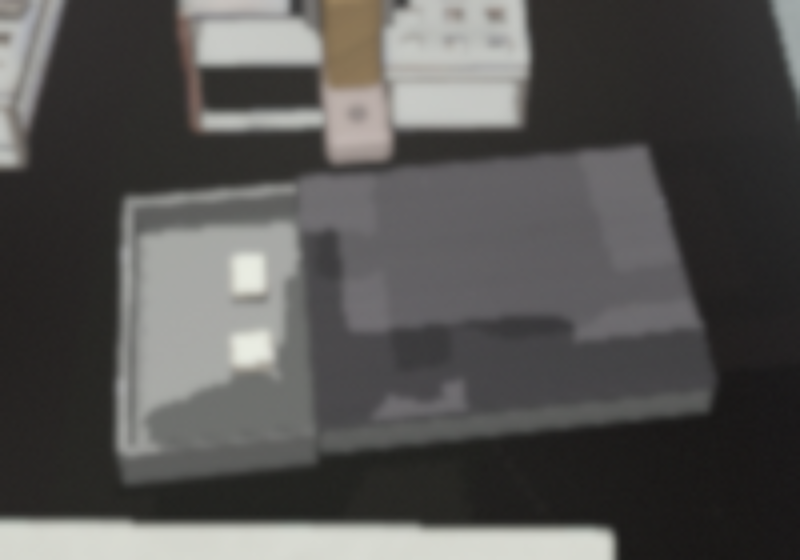

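The side view shows both chips lying on the tray floor. I'll carry the scraper to the free worktop near (0.40, -0.04).

```bash
python3 -m jog '[0,-0.015,-0.0165,0,0,0,0, 0,-0.03,-0.033,0,0,0,0, 0,-0.03,-0.033,0,0,0,0, 0,-0.03,-0.033,0,0,0,0, 0,-0.03,-0.033,0,0,0,0, 0,-0.03,-0.033,0,0,0,0, 0,-0.015,-0.0165,0,0,0,0, 0,0,0,0,0,0,0, 0,0,0,0,0,0,0]'
python3 - <<'E'
from h import *
o,p=wrist();cv2.imwrite("pics/w6.png",p["image"])
T=cv2.Rodrigues(np.array(o["tool_rot"]))[0];print(o["tool_pos"],T.round(3))
E
```

```text
t: 15.05
tool_pos: [0.3956, -0.0389, 0.1968]
tool_rot: [-2.103, -2.331, 0.001]
contact_force: [-0.6, -0.2, -1.1]
opening: 0.0209
[ 0.39563099 -0.03887589  0.19675811] [[-0.103  0.995 -0.002]
 [ 0.995  0.103  0.001]
 [ 0.001 -0.002 -1.   ]]
```

View pics/w6.png

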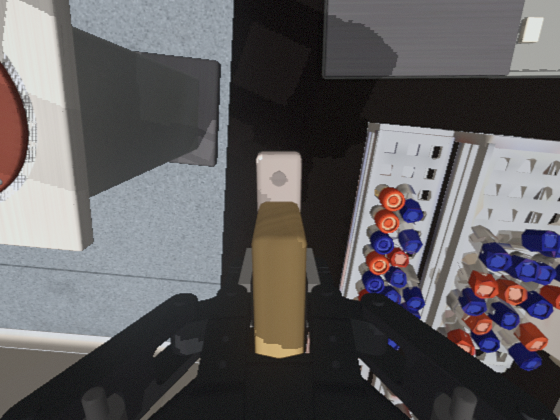

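The worktop below is bare, with the table edge at column 228 and the rack at column 350. I'll lower the scraper.

```bash
python3 -m jog '[0,0,0,0.03,0,0,0, 0,0,0,0.04,0,0,0, 0,0,0,0.04,0,0,0, 0,0,0,0.03,0,0,0, 0,0,0,0.013,0,0,0, 0,0,0,0.006,0,0,0, 0,0,0,0,0,0,0, 0,0,0,0,0,0,0]' && python3 -m jog '[0,0,0,0.003,0,0,0, 0,0,0,0,0,0,0]'
```

```text
t: 16.1
tool_pos: [0.3969, -0.0396, 0.0401]
tool_rot: [2.103, 2.331, 0.002]
contact_force: [-0.0, -0.0, -1.2]
opening: 0.0213
t: 16.35
tool_pos: [0.3959, -0.0394, 0.0359]
tool_rot: [2.104, 2.332, 0.0]
contact_force: [0.3, -0.2, -1.5]
opening: 0.0215
```

```bash
python3 -m jog '[0,0,0,0.003,0,0,0, 0,0,0,0.002,0,0,0, 0,0,0,0,0,0,0, 0,0,0,0,0,0,0]' && python3 -m jog '[0,0,0,0.0015,0,0,0, 0,0,0,0,0,0,0]' && python3 -m jog '[0,0,0,0.001,0,0,0, 0,0,0,0,0,0,0]'
```

```text
t: 16.85
tool_pos: [0.3958, -0.0394, 0.0308]
tool_rot: [-2.104, -2.333, 0.0]
contact_force: [-0.7, -0.9, -1.9]
opening: 0.0213
t: 17.1
tool_pos: [0.3957, -0.0393, 0.0292]
tool_rot: [-2.104, -2.333, 0.0]
contact_force: [-0.4, -0.4, -1.8]
opening: 0.0207
t: 17.35
tool_pos: [0.396, -0.0394, 0.0284]
tool_rot: [2.104, 2.333, 0.0]
contact_force: [-0.4, 0.1, 0.5]
opening: 0.0213
```

```bash
python3 -m jog '[0.6,0,0,0,0,0,0, 0.6,0,0,0,0,0,0, 0.6,0,0,0,0,0,0, 0.6,0,0,0,0,0,0]' && python3 -m jog '[0.6,0,0,-0.02,0,0,0, 0.6,0,0,-0.03,0,0,0, 0.6,0,0,-0.04,0,0,0, 0.6,0,0,-0.05,0,0,0, 0.6,0,0,-0.04,0,0,0, 0.6,0,0,0,0,0,0, 0.6,0,0,0,0,0,0, 0.6,0,0,0,0,0,0]'
python3 - <<'E'
from h import *
p=ctrl.get_image("side");t=ctrl.get_image("top")
a=cv2.resize(p["image"][130:370,180:400],None,fx=2.4,fy=2.4);b=cv2.resize(t["image"][140:290,130:300],None,fx=1.55,fy=1.55)
W=np.zeros((600,800,3),np.uint8);W[:a.shape[0],:a.shape[1]]=a;W[:b.shape[0],530:530+b.shape[1]]=b
cv2.imwrite("pics/end.png",W)
for k in("chip_a","scraper_grip"):print(k,[(round(x["p"],2),np.round(x["box"])) for x in ctrl.boxes_of(k,p)],[(round(x["p"],2),np.round(x["box"])) for x in ctrl.boxes_of(k,t)])
print("expected grip top/bottom px side",proj(p,[[.396,-.0394,.07],[.396,-.0394,0]]).round())
E
```

```text
t: 17.85
tool_pos: [0.3958, -0.0394, 0.0283]
tool_rot: [2.104, 2.333, -0.0]
contact_force: [0.1, 0.3, 0.4]
opening: 0.0515
t: 18.85
tool_pos: [0.3949, -0.0391, 0.2063]
tool_rot: [-2.102, -2.33, 0.002]
contact_force: [0.8, -0.5, -0.2]
opening: 0.0511
chip_a [(0.66, array([234., 319.,   7.,   6.])), (0.6, array([232., 298.,  14.,  14.]))] [(0.57, array([172., 169.,  10.,   9.]))]
scraper_grip [(0.82, array([340., 229.,  21.,  53.]))] [(0.46, array([286., 260.,  19.,   7.]))]
expected grip top/bottom px side [[341. 214.]
 [337. 237.]]
```

View pics/end.png

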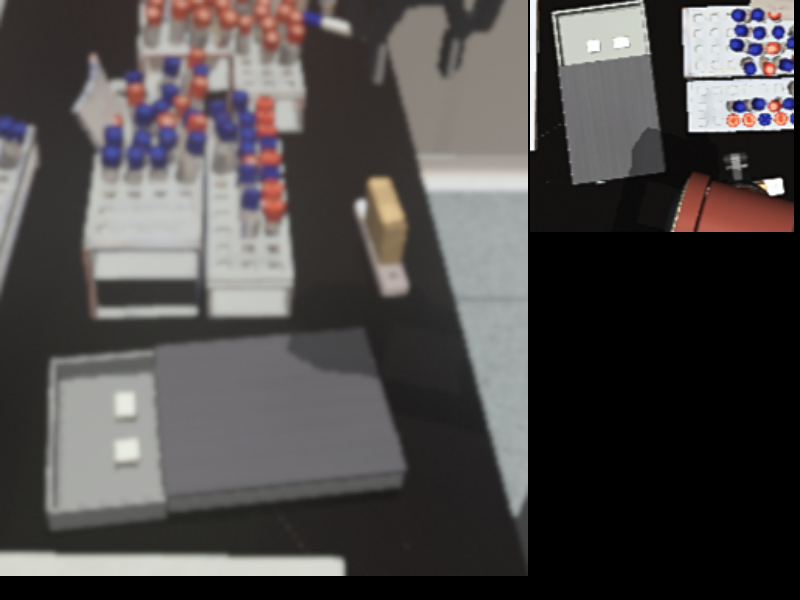

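The final view shows both chips on the tray floor, the scraper upright and free on the worktop, and the gripper well above it.

```bash
python3 -c "
from station import ctrl
print(ctrl.finish_job())"
```

```text
the job is handed in; nothing more can be done
None
```

I wiped both chips off the far end of the plate into the scrap tray with the scraper. Then I stood the scraper upright on bare worktop at about (0.396, -0.039) and let go. The job was handed in at about 19 s of the 54 s allowed.

- **Chips:** the last side and top pictures show both lying flat on the tray floor. In the top view the network boxed only one of the two, but both are plain in the picture.
- **Scraper:** the side picture shows it upright and clear of plate and tray. The grip was seen where I expected it. On setting down, the tool was at the height of the original pick-up (0.0284 m), so it should be standing flat.
- **Gripper:** open and about 0.18 m above its release height, with contact force near zero. The highest force reported at the end of any move was about 7 N.

No check failed. While pushing, one chip was hidden from the wrist camera by the finger, so its contact with the scraper could not be seen. The finger tips stayed about 18 mm above the chip tops.

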